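# Clip the paddle thermometer onto the melting tub between the hanging utensils

### The job

Take the paddle thermometer out of its wooden rest block and clip it onto the wall of the melting tub that faces the robot, in the gap between the ladle and the dipper hanging there: slide it down the inside of that wall with its clip outside, and press it gently down until the bridge of the clip sits fully home on the rim, then let go. The clip is set higher or lower each time, so feel for it and never force it. Leave the ladle and the dipper hanging as they are, and the bottle, jar and mug where they stand.

Things in the scene. Friction and masses are not known exactly. Their poses are not given: they have to be found in the camera images.
- thermometer: Paddle thermometer, 110 g, standing upright in the rest block, with up to 0.05 rad of lean. Steel plate 48 mm wide, 3 mm thick; glass tube down the middle of its front, to 9 mm from the plate's back. Origin: on the plate's back face, mid-width, 115 mm above the foot's end. z up along the plate, x out of its front, y across. The last 15 mm of the foot is 36 mm wide. Its back carries the clip
- thermometer_grip (a point): Middle of the thermometer's wooden grip block (axes of the thermometer), at x = 1.5, z = 37 mm from its origin. The block is 16 mm thick (x), 40 mm wide (y), 46 mm high (z 14 to 60). The clip slides on the plate and is screwed fast with its bridge's underside 0 to 25 mm below the thermometer's origin, differently each time; this setting is not reported. It does not slip below 40 N
- thermometer_back (a point): Point on the plate's back, 60 mm below the origin: the wall side. The clip: a bridge (clip_bridge), 3 mm thick, 18 mm wide, reaches 10 mm back from the plate; from it two sprung wires, 2.5 mm thick, hang down behind the plate, tips 26 mm below the bridge's underside. Free between plate and wire: 6.8 mm at the tips, 3.8 mm at the narrowest, 14 mm below the bridge. When home the rim meets the bridge's underside
- bath: Melting tub on its warming plate, one fixed rigid unit, origin at the centre of its underside, axes as bath_rim. Tub 180 x 300 mm outside, 126 mm deep, square-edged upright walls 6 mm thick. The clip goes over the wall with a push of 3 to 8 N if the plate's back lies against the wall's inside (within about 1 mm); else its tips land on the rim. Friction holds it wherever it is let go, home or not
- bath_rim (a point): Inner top edge of the tub's near wall (facing the robot), mid-length, 160 mm above the table. x points into the tub, square to the wall (the wall is x -6 to 0 mm); y along the wall; z up. With the clip home the thermometer's plate is inside the tub, its back against the wall (x = 0), its wires outside, its axes parallel to these, its origin 0 to 25 mm above the rim depending on the clip's setting
- block: Wooden rest block, 90 x 90 x 60 mm, fixed, origin at the centre of its underside. Two slots along y, 10.5 x 51 mm and 45 mm deep, at x = -18 and +22 mm. The thermometer stands in the one at -18 mm (nearer the robot), foot on the slot's floor (15 mm up), back towards the robot, axes parallel to the block's; it lifts straight out
- ladle: Small steel ladle, 120 g, hanging by its hook on the same tub wall, free to swing and slide. Origin: on the wall's inner top edge, mid-handle (14 mm wide); axes as bath_rim. The hook stands 3 mm above the rim and reaches 20 mm down outside. Round bowl of 56 mm diameter, touching the wall's inside, its centre 28 mm from it, from 88 to 115 mm below the rim
- dipper: Steel dipper, 120 g, as the ladle in hook, handle, origin and axes, but with a straight-sided cup of 56 mm diameter from 82 to 122 mm below the rim, its centre 28 mm from the wall. Ladle and dipper hang 82 to 88 mm apart (origins), either on the left; the thermometer goes midway. Only close to the wall (plate within 2 mm of it) does the 48 mm plate pass between bowl and cup
- bottle: Black plastic bottle with blue cap, diameter 84 mm, 200 mm high, origin at the centre of its foot; to be left alone
- jar: Glass jar with green lid, diameter 86 mm, 130 mm high, origin at the centre of its foot; to be left alone
- mug: Glass mug, diameter 72 mm, 85 mm high, origin at the centre of its foot; to be left alone
Mind the look-alikes: they are no part of the job. What is shaped like the thermometer but green or pink is not meant.

How it is judged:
By the outcome, as a careful person would: the job done as asked, in the order asked, and still so for the second after the job is handed in, with the robot touching nothing.
It also fails if it takes over 58 s, if anything falls off the work surface, if the arm or the gripper's body presses on something with over 40 N, if the wrist force passes 120 N, or if a joint passes its speed limit or range.

### The arm

A 6-joint arm with a two-finger parallel gripper is mounted at the origin on the work surface. World frame = base frame: x ahead of the robot, y to its left, z up, the work surface at z = 0. Lengths are in mm, angles in rad, forces in N, time in s.
With the tool pointing down it reaches from about 300 to 750 mm from the base axis. Payload 8.5 kg.
Tool frame: the origin (TCP) lies between the finger pads; the fingertips stand 25 mm ahead of it and the grasp point (between the pads) lies 6 mm ahead of it (arm.tip_extent is the distance from the TCP to the fingertips, in mm); z points along the fingers, x is the direction in which the jaws open and shut, and the axes are right-handed (so a half turn about z gives the same grasp; the last joint's range is limited). The gripper opens to 85 mm and grips with 20 to 120 N. Pads are 22 mm wide; open, the fingers measure 114 mm over their backs; the gripper's body (76 mm by 85 mm) begins 54 mm behind the grasp point. The pads swing forward as they close: fully open they stand 13 mm farther back than shut.
Start: joints at [-1.358, 0.381, 1.297, -0, 1.464, -0.215], TCP at [228.171, -500.418, 230.322] pointing down, gripper open.
Joint ranges: [-3.11, 3.11], [-0.89, 2.33], [0.22, 2.48], [-1.42, 4.56], [0.17, 2.85], [-2.88, 2.88]. Speed limits (rad/s): [2.39, 2.39, 3.14, 3.14, 3.14, 3.14].

### API

Orientations are given as a rotation vector (axis times angle).
In Python, from workcell import arm gives the robot as it stands. The module is installed in compiled form; this text tells all that it offers.
- The arm moves only by the shell command python3 -m jog 'ROWS' [FORCE]. ROWS is JSON, a list of rows, each a list of 7 numbers: the shift along the world's x, y, z in m, then the turn, a rotation vector about the world's x, y, z in rad, then the finger opening in m, from 0 to 0.0854. A call has 1 to 5 rows; each row shifts and turns the pose as measured when the row begins; what a row does not reach is not made up. A row lasts 1/8 s, in which the tool goes at most 62.5 mm and 10.7 degrees, less where a joint would pass 70% of its speed; a pose out of reach is approached as far as the arm can. A call is refused whole if a number of a shift passes 0.0625 or a number of a turn 0.188, either way. A call with a gripper value outside its range is refused whole. The fingers move at their own pace and stop on an object; FORCE is the grip in N (left out, the last holds). Time passes only in rows, so rows that do not move let the fingers close. It gives the time, the measured TCP pose, the force and the opening at its end, in the units of the state.
- arm.get_state(): the state, without advancing time (a new reading comes with each control period).
- arm.camera(name): name is "side" or "top"; returns a dict with "frame" (400x640x3 uint8, blue, green, red), "z_map" (400x640 float32, mm along the optical axis (not along the pixel's ray), 0 where there is no reading), "camera_matrix" (3x3 intrinsics, pixels), "rvec" (rotation vector, rad) and "tvec" (3), from world to camera coordinates, as OpenCV has them. Camera axes: x right, y down, z forward; pixel columns grow to the right and rows downward; lengths in mm; the calibration is good to about 2 mm. A picture is of the moment at which its call begins.
- arm.close_job(): hands the job in, once; it reports no verdict.
The state is a dict: "time": time; "q": joint angles; "joint_vel": joint speeds; "joint_torque": joint torques, N m; "position": TCP position; "tcp_rot": TCP orientation; "ft_force": force on the tool from outside, world axes, zero at the start; "moment": the same for the moment, N m; "width": finger opening in mm.
Only numpy, scipy, OpenCV 4.12 (cv2) and the standard library are available. Lean on these libraries where they do the work, as an engineer would, in place of code of your own. Each camera call takes 0.05 s, during which the arm holds its last target. There are 200 camera calls.

## Working session

There is one attempt and no reset: what is moved stays moved. The work goes in short steps, Python scripts to look and compute and a shell command to move; the robot and the scene stay as the last step left them, time stands still between calls to the robot, and variables do not carry over. Pictures are saved under pics/ and viewed, about 8 in all and at most 12, crops included, and the job is handed in when it is done.

```bash
mkdir -p pics; cat > h.py <<'E'
import numpy as np, cv2
from workcell import arm
def cloud(name):
    c=arm.camera(name); z=c["z_map"].astype(float); K=c["camera_matrix"]; R=cv2.Rodrigues(np.array(c["rvec"],float))[0]; t=np.array(c["tvec"],float).ravel()
    v,u=np.mgrid[:400,:640]
    P=np.stack([(u-K[0,2])/K[0,0]*z,(v-K[1,2])/K[1,1]*z,z],-1)
    W=(P-t)@R; W[z<=0]=np.nan
    return c,W
def st():
    s=arm.get_state(); print({k:np.round(s[k],3).tolist() for k in("time","position","tcp_rot","ft_force","moment","width","q")})
E
python3 - <<'E'
from h import *
for n in("top","side"):
    c,W=cloud(n); np.save(n+"_W.npy",W); cv2.imwrite(n+".png",c["frame"]); cv2.imwrite(f"pics/{n}1.png",c["frame"])
    R=cv2.Rodrigues(np.array(c["rvec"]))[0]; print(n,(-R.T@np.ravel(c["tvec"])).round(),R.round(3).tolist(),c["camera_matrix"][0,0])
st()
E
```

```text
top [ 373.  -28. 1300.] [[0.011, -1.0, -0.019], [-0.989, -0.008, -0.146], [0.146, 0.02, -0.989]] 461.32750236291275
side [ 61. 483. 753.] [[-0.715, -0.699, 0.008], [-0.48, 0.483, -0.732], [0.508, -0.527, -0.681]] 365.497615704528
{'time': 0.1, 'position': [228.113, -500.191, 229.779], 'tcp_rot': [-2.642, 1.699, 0.001], 'ft_force': [-0.536, 0.101, 0.53], 'moment': [-0.027, -0.008, 0.023], 'width': 85.345, 'q': [-1.358, 0.381, 1.298, 0.0, 1.464, -0.215]}
```

View pics/top1.png

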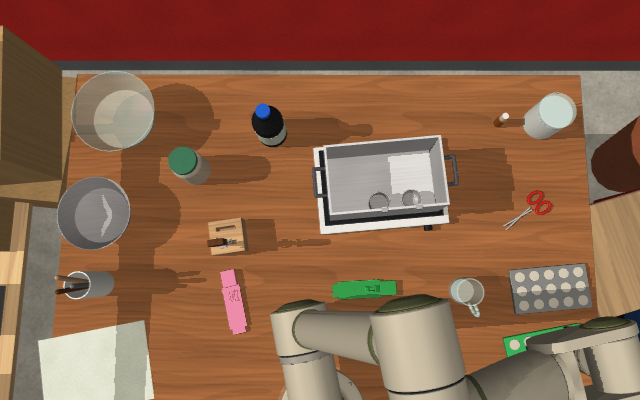

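View pics/side1.png

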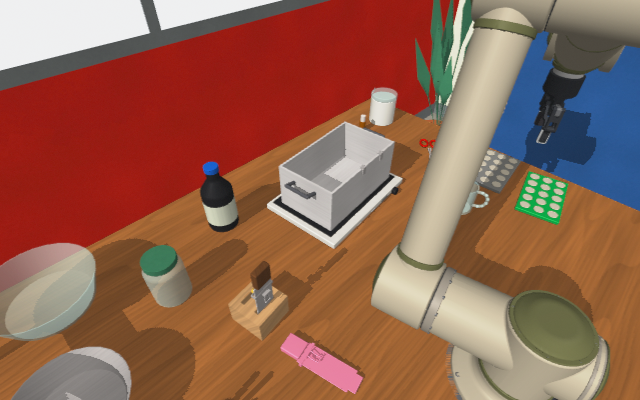

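Candidates shaped like the thermometer are the pink one lying at top (233,300), the green one lying at (365,288), and the wooden-gripped steel one in the block at (222,240). The last one fits: it stands upright in the rest block. In the tub, the ladle and dipper are at about (380,203) and (412,198). I'll confirm in one crop and measure.

```bash
python3 - <<'E'
from h import *
a=cv2.imread("top.png"); b=cv2.imread("side.png")
A=cv2.resize(a[205:265,195:260],(390,360),interpolation=2);B=cv2.resize(a[125:245,305:465],(480,360),interpolation=2)
C=cv2.resize(b[250:345,215:305],(284,300),interpolation=2);D=cv2.resize(b[110:250,260:410],(321,300),interpolation=2)
o=np.zeros((590,800,3),np.uint8)
A=cv2.resize(A,(314,290));B=cv2.resize(B,(387,290))
o[:290,:314]=A;o[:290,320:707]=B;o[292:592,:284]=C[:298];o[292:592,320:641]=D[:298]
cv2.imwrite("pics/crop1.png",o)
W=np.load("top_W.npy");S=np.load("side_W.npy")
def rect(P):
    r=cv2.minAreaRect(P[:,:2].astype(np.float32)); return np.round(r[0],1),np.round(r[1],1),round(r[2],2)
for n,X,reg in(("top",W,(205,265,195,260)),("side",S,(250,345,215,305))):
    P=X[reg[0]:reg[1],reg[2]:reg[3]].reshape(-1,3); P=P[np.isfinite(P[:,0])]
    q=P[(abs(P[:,2]-60)<5)]; print(n,"block top",len(q),rect(q),np.median(q[:,2]))
    q=P[(P[:,2]>75)]; print(n,"thermo",len(q),rect(q),q.mean(0),q.max(0))
    for lo in range(70,205,15):
        g=q[(q[:,2]>=lo)&(q[:,2]<lo+15)]
        if len(g): print(lo,len(g),g.mean(0).round(1),g.min(0).round(),g.max(0).round())
for n,X,reg in(("top",W,(125,245,305,465)),("side",S,(110,250,260,410))):
    P=X[reg[0]:reg[1],reg[2]:reg[3]].reshape(-1,3); P=P[np.isfinite(P[:,0])]
    q=P[(abs(P[:,2]-160)<6)]; print(n,"rim",len(q),rect(q),np.median(q[:,2]))
E
```

```text
top block top 809 (array([459.9, 262.6]), array([90.4, 91.5]), 9.74) 59.18519867117386
top thermo 196 (array([438.4, 256.4]), array([23.8, 45.5]), 0.18) [436.29726055 254.03243801 165.92378863] [450.3846723  279.10603638 193.26845735]
70 3 [440.8 237.9  80.9] [440. 235.  79.] [443. 240.  83.]
85 7 [434.7 247.   91.7] [429. 236.  88.] [442. 254.  97.]
100 7 [431.1 255.  109.7] [428. 235. 102.] [441. 267. 113.]
115 25 [438.9 250.9 119.7] [427. 234. 115.] [450. 278. 126.]
130 8 [438.4 241.4 140.3] [429. 236. 131.] [442. 264. 145.]
145 10 [435.4 246.2 154.8] [428. 239. 150.] [446. 266. 157.]
160 16 [434.3 248.1 167.8] [427. 239. 161.] [445. 270. 174.]
175 93 [436.3 256.7 186.7] [426. 239. 175.] [447. 279. 190.]
190 27 [436.  261.3 191.2] [428. 240. 190.] [443. 274. 193.]
side block top 1058 (array([462. , 264.6]), array([92. , 90.6]), 9.33) 60.89835842685895
side thermo 749 (array([436.9, 262. ]), array([52.5, 25.3]), 77.13) [435.58414247 264.07764941 145.55817952] [452.82268174 287.57479271 192.68092931]
70 38 [439.  262.   80.3] [436. 238.  75.] [443. 285.  85.]
85 69 [437.  263.7  92. ] [429. 238.  85.] [443. 285. 100.]
100 51 [437.1 265.7 106.8] [430. 237. 100.] [443. 285. 115.]
115 156 [437.4 263.7 122.1] [427. 234. 115.] [453. 288. 130.]
130 39 [437.1 268.1 135. ] [434. 238. 131.] [442. 284. 143.]
145 77 [432.5 265.4 153.8] [428. 240. 145.] [441. 284. 160.]
160 87 [432.  265.7 167.8] [427. 242. 160.] [443. 281. 175.]
175 132 [432.8 263.9 184.2] [427. 241. 175.] [445. 281. 190.]
190 100 [438.2 261.  191.2] [430. 242. 190.] [446. 281. 193.]
top rim 1004 (array([ 610.5, -158.1]), array([184.5, 300.7]), 5.57) 158.8253393305859
side rim 883 (array([ 612.2, -155.8]), array([186.5, 304.8]), 5.6) 159.7964950060076
```

View pics/crop1.png

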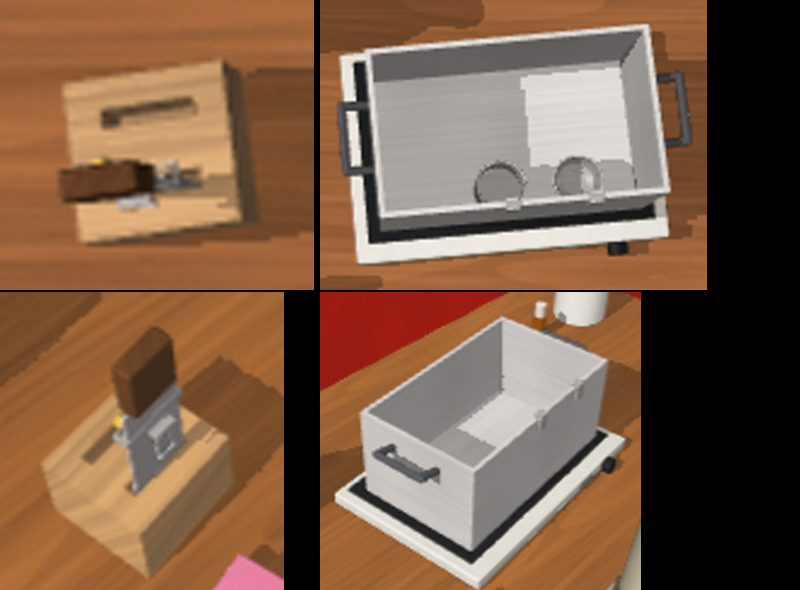

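The crop confirms it: the wooden-gripped steel plate stands in the block with its clip towards the robot, grip top at about (437,262,191), block yaw +9.5°. The tub yaw is +5.6°, with both hooks visible on the near rim. Starting the move.

```bash
python3 -m jog '[[0.014,0.045,0.03,0,0,0.11,0.06],[0.014,0.06,0.01,0,0,0.11,0.06],[0.014,0.06,0,0,0,0.11,0.06],[0.014,0.06,0,0,0,0.11,0.06],[0.014,0.06,0,0,0,0.11,0.06]]' 60
python3 -m jog '[[0.014,0.06,0,0,0,0.11,0.06],[0.014,0.06,0,0,0,0.11,0.06],[0.014,0.06,0,0,0,0.11,0.06],[0.014,0.06,0,0,0,0.11,0.06],[0.014,0.06,0,0,0,0.11,0.06]]'
python3 - <<'E'
from h import *
st()
# rim line and hooks from existing clouds
th=np.radians(5.6);ex=np.array([np.cos(th),np.sin(th)]);ey=np.array([-ex[1],ex[0]])
for n,reg in(("top",(125,245,305,465)),("side",(110,250,260,410))):
    X=np.load(n+"_W.npy")[reg[0]:reg[1],reg[2]:reg[3]].reshape(-1,3);X=X[np.isfinite(X[:,0])]
    d=X[:,:2]-[611,-157];u=d@ex;v=d@ey
    m=(abs(u+87)<12)&(X[:,2]>154)&(X[:,2]<170)
    p=np.polyfit(v[m],u[m],1);print(n,"near rim u mid",p,m.sum(),np.percentile(u[m],[2,10,50,90,98]).round(1),"v ends",v[m].min(),v[m].max())
    h=(abs(u+84)<22)&(X[:,2]>(161.5 if n=="top" else 162)); print("hooks",[(round(a),round(b),round(c)) for a,b,c in zip(u[h],v[h],X[h,2])][:40])
    k=(u>-84)&(u<-15)&(X[:,2]>36)&(X[:,2]<90)&(abs(v)<120); print("cups v",np.percentile(v[k],[0,5,50,95,100]) if k.any() else 0, k.sum())
    k=(u<-92)&(u>-110)&(X[:,2]>135)&(X[:,2]<165)&(abs(v)<130);print("outside hook",[(round(a),round(b),round(c)) for a,b,c in zip(u[k],v[k],X[k,2])][:40])
E
```

```text
time: 0.72
position: [297.3, -211.2, 268.0]
tcp_rot: [-3.007, 0.9, 0.007]
ft_force: [1.6, 0.2, 0.1]
width: 60.3
time: 1.35
position: [365.6, 93.9, 268.1]
tcp_rot: [-3.14, 0.025, 0.005]
ft_force: [1.0, -0.3, 0.3]
width: 60.0
{'time': 1.35, 'position': [365.592, 93.883, 268.072], 'tcp_rot': [-3.14, 0.025, 0.005], 'ft_force': [0.953, -0.256, 0.295], 'moment': [0.01, -0.011, 0.015], 'width': 60.0, 'q': [-0.066, 0.04, 1.638, 0.002, 1.466, -0.051]}
top near rim u mid [-1.74883985e-04 -8.58183120e+01] 352 [-91.7 -88.7 -86.  -83.  -78.3] v ends -151.22591636252287 149.19693527711644
hooks [(-66, -149, 164), (-78, -145, 162), (-83, -117, 163), (-85, -139, 162), (-81, -67, 162), (-82, -75, 163), (-82, -80, 162), (-83, -87, 162), (-84, -94, 164), (-85, -104, 162), (-87, -121, 164), (-87, -124, 162), (-89, -146, 164), (-65, 148, 162), (-84, -67, 165), (-85, -74, 165), (-85, -77, 163), (-86, -84, 164), (-87, -97, 163), (-88, -119, 162), (-86, -61, 165), (-87, -67, 163), (-87, -69, 162), (-87, -74, 162), (-87, -77, 162), (-88, -87, 162), (-88, -89, 162), (-89, -92, 162), (-82, 17, 164), (-82, 15, 
[... 613 characters left out ...]
6042
hooks [(-71, -141, 163), (-87, -142, 162), (-87, -109, 162), (-86, -100, 163), (-80, -73, 164), (-81, -76, 163), (-83, -78, 163), (-85, -81, 162), (-87, -83, 162), (-79, -70, 162), (-81, -71, 163), (-84, -72, 163), (-87, -71, 165), (-88, -75, 164), (-90, -77, 163), (-83, -63, 164), (-84, -66, 163), (-89, -67, 165), (-91, -66, 163), (-83, -48, 162), (-86, -32, 163), (-86, -27, 162), (-88, -5, 162), (-79, 11, 164), (-87, 3, 163), (-88, 1, 163), (-80, 17, 165), (-82, 15, 165), (-83, 12, 163), (-86, 12, 165), (-87, 9, 163), (-89, 7, 163), (-79, 19, 162), (-82, 20, 164), (-83, 17, 163), (-86, 16, 163), (-88, 14, 163), (-90, 12, 163), (-84, 22, 163), (-86, 21, 163)]
cups v 0 0
outside hook []
```

```bash
python3 -m jog '[[0.025,0.06,0,0,0,0.07,0.06],[0.025,0.06,0,0,0,0.07,0.06],[0.02,0.045,-0.02,0,0,0.04,0.06],[0,0,0,0,0,0,0.06]]'
python3 - <<'E'
from h import *
st()
c,W=cloud("side")
P=W[240:345,215:305].reshape(-1,3);P=P[np.isfinite(P[:,0])]
th=np.radians(9.5);ex=np.array([np.cos(th),np.sin(th)]);ey=np.array([-ex[1],ex[0]])
d=P[:,:2]-[461,263.6];u=d@ex;v=d@ey
for lo in range(65,205,10):
    m=(P[:,2]>=lo)&(P[:,2]<lo+10)&(abs(v)<32)&(abs(u+20)<20)
    if m.sum()>5: print(lo,m.sum(),"u",np.percentile(u[m],[3,50,97]).round(1),"v",np.percentile(v[m],[2,50,98]).round(1))
E
```

```text
time: 1.85
position: [432.7, 260.0, 246.2]
tcp_rot: [-3.128, -0.279, 0.007]
ft_force: [-0.3, -0.6, 0.8]
width: 59.9
{'time': 1.85, 'position': [432.671, 259.965, 246.206], 'tcp_rot': [-3.128, -0.279, 0.007], 'ft_force': [-0.319, -0.613, 0.767], 'moment': [-0.03, 0.023, 0.022], 'width': 59.881, 'q': [0.305, 0.291, 1.387, 0.002, 1.467, 0.127]}
65 41 u [-22.5 -21.7 -20.5] v [-22.5   4.2  24.2]
75 44 u [-22.9 -21.9 -20.9] v [-21.6   5.1  24.1]
85 46 u [-30.8 -22.1 -21.3] v [-20.7   4.9  24. ]
95 41 u [-30.2 -22.4 -21.1] v [-22.7   7.7  24.8]
105 31 u [-30.3 -22.7 -21.5] v [-21.4  10.9  24.5]
115 118 u [-32.5 -24.1  -8.4] v [-24.3   4.4  26.3]
125 60 u [-23.9 -22.9  -9. ] v [-22.3   3.3  24.5]
135 15 u [-24.1 -22.6 -20.9] v [-13.4  20.8  24.5]
145 47 u [-31.1 -29.4 -18.1] v [-17.5   9.8  22.9]
155 58 u [-30.9 -29.8 -17.7] v [-15.9   7.8  20.9]
165 60 u [-31.  -29.8 -17.1] v [-15.6   9.2  20.8]
175 66 u [-31.  -30.1 -19.2] v [-17.5   5.8  20.8]
185 167 u [-30.8 -24.5 -15.6] v [-17.2   2.6  20.5]
```

```bash
python3 -m jog '[[0.0065,0.0015,-0.02,0,0,-0.01,0.06],[0,0,-0.03,0,0,0,0.06],[0,0,-0.015,0,0,0,0.06],[0,0,-0.006,0,0,0,0.06],[0,0,0,0,0,0,0.06]]'
python3 - <<'E'
from h import *
st()
E
```

```text
time: 2.52
position: [439.1, 256.0, 178.0]
tcp_rot: [-3.13, -0.251, -0.004]
ft_force: [0.3, -0.2, -0.2]
width: 59.8
{'time': 2.525, 'position': [439.115, 255.979, 177.972], 'tcp_rot': [-3.13, -0.251, -0.004], 'ft_force': [0.274, -0.194, -0.164], 'moment': [0.045, 0.016, 0.024], 'width': 59.845, 'q': [0.294, 0.354, 1.502, 0.001, 1.283, 0.134]}
```

```bash
python3 -m jog '[[0,0.0055,-0.005,0,0,0.005,0.06],[0,0,0,0,0,0,0.06]]'
python3 -m jog '[[0,0,0,0,0,0,0.03],[0,0,0,0,0,0,0.015],[0,0,0,0,0,0,0.008],[0,0,0,0,0,0,0.008],[0,0,0,0,0,0,0.008]]' 60
python3 - <<'E'
from h import *
st()
E
```

```text
time: 2.78
position: [439.6, 261.6, 174.0]
tcp_rot: [-3.129, -0.258, -0.007]
ft_force: [-0.0, 0.4, 0.6]
width: 60.2
time: 3.4
position: [439.8, 261.9, 174.7]
tcp_rot: [-3.129, -0.259, -0.009]
ft_force: [0.2, 0.1, 0.9]
width: 14.3
{'time': 3.4, 'position': [439.822, 261.865, 174.718], 'tcp_rot': [-3.129, -0.259, -0.009], 'ft_force': [0.165, 0.099, 0.912], 'moment': [0.058, 0.012, 0.031], 'width': 14.3, 'q': [0.305, 0.362, 1.5, 0.001, 1.274, 0.14]}
```

```bash
python3 -m jog '[[0,0,0.006,0,0,0,0.008],[0,0,0.015,0,0,0,0.008],[0,0,0.02,0,0,0,0.008],[0,0,0.03,0,0,0,0.008],[0,0,0.04,0,0,0,0.008]]'
python3 -m jog '[[0,0,0.04,0,0,0,0.008],[0,0,0.03,0,0,0,0.008],[0.01,-0.02,0.01,0,0,-0.02,0.008],[0.01,-0.04,0,0,0,-0.02,0.008],[0.01,-0.05,0,0,0,-0.01,0.008]]'
python3 - <<'E'
from h import *
st()
c,W=cloud("side");cv2.imwrite("pics/side2.png",cv2.resize(c["frame"][100:320,180:460],(764,600)))
np.save("s2.npy",W)
E
```

```text
time: 4.03
position: [438.3, 261.2, 286.9]
tcp_rot: [-3.131, -0.258, 0.002]
ft_force: [0.0, -0.1, -1.2]
width: 14.4
time: 4.65
position: [467.7, 150.7, 374.0]
tcp_rot: [-3.135, -0.187, -0.008]
ft_force: [0.1, -0.1, -1.2]
width: 14.5
{'time': 4.65, 'position': [467.716, 150.744, 374.027], 'tcp_rot': [-3.135, -0.187, -0.008], 'ft_force': [0.135, -0.096, -1.247], 'moment': [-0.02, -0.07, 0.05], 'width': 14.525, 'q': [0.07, 0.208, 1.14, 0.001, 1.788, -0.049]}
```

View pics/side2.png

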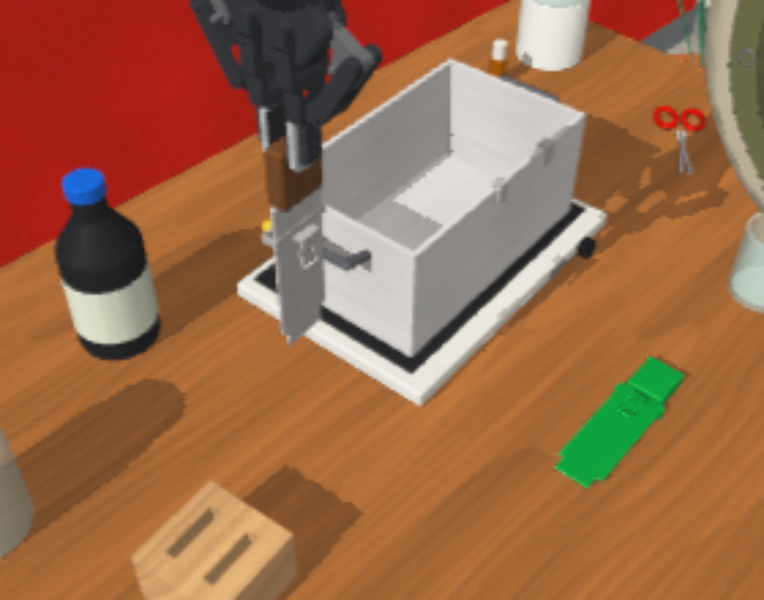

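It shows the thermometer in the jaws at about (290,230), back and clip towards the camera and robot, with the block empty. The hooks are at (500,190) and (546,150). Now measuring its pose in the hand.

```bash
cat > inhand.py <<'E'
from h import *
from scipy.spatial.transform import Rotation as Ro
def inhand(W,s):
    # coordinates rel. TCP: u = tool-x horizontally (thermometer x), v = thermometer y, z up
    R=Ro.from_rotvec(s["tcp_rot"]).as_matrix(); ex=R[:,0]; ez=-R[:,2]; ey=np.cross(ez,ex)
    P=W.reshape(-1,3);P=P[np.isfinite(P[:,0])]
    L=(P-np.array(s["position"]))@np.stack([ex,ey,ez],1)
    L=L[(abs(L[:,0])<30)&(abs(L[:,1])<40)&(L[:,2]>-170)&(L[:,2]<0)]
    m=(L[:,2]<-50)&(L[:,2]>-150)&(abs(L[:,1])<22)
    B=L[m];
    for _ in range(6):
        A=np.c_[B[:,1],B[:,2],np.ones(len(B))];p=np.linalg.lstsq(A,B[:,0],rcond=None)[0]
        B=B[abs(B[:,0]-A@p)<max(1.0,2*np.std(B[:,0]-A@p))]
    print("ex yaw",np.arctan2(ex[1],ex[0]).round(4),"tilt",ez.round(4),"n",len(B),"plane x=a*v+b*z+c",p.round(4),"back at z-43 (origin)",round(p[1]*-43+p[2],2),"at -158",round(p[1]*-158+p[2],2))
    for lo in range(-170,-20,6):
        g=L[(L[:,2]>=lo)&(L[:,2]<lo+6)]
        if len(g)>4: print(lo,len(g),"x",np.percentile(g[:,0],[2,50,98]).round(1),"v",np.percentile(g[:,1],[2,98]).round(1))
E
python3 - <<'E'
from inhand import *
inhand(np.load("s2.npy"),arm.get_state())
E
```

```text
ex yaw 0.1136 tilt [-0.0048  0.0011  1.    ] n 431 plane x=a*v+b*z+c [-0.0073 -0.0034 -1.3981] back at z-43 (origin) -1.25 at -158 -0.86
-158 23 x [-1.9 -0.8  0.8] v [-10.  22.]
-152 28 x [-1.7 -1.   0.5] v [-10.9  21.3]
-146 29 x [-1.8 -1.2  0.3] v [-16.1  26.8]
-140 34 x [-1.8 -0.9  0. ] v [-17.4  27.2]
-134 40 x [-1.9 -0.9  1.5] v [-15.2  27.7]
-128 38 x [-2.4 -1.1  1.1] v [-18.3  27.5]
-122 38 x [-2.1 -0.9  0.3] v [-17.9  27.7]
-116 40 x [-2.3 -0.9  0.2] v [-18.6  27.5]
-110 40 x [-2.  -1.1 -0.2] v [-19.   27.5]
-104 42 x [-2.2 -0.9  1.8] v [-17.8  27.2]
-98 26 x [-2.2 -1.   1.2] v [-16.6  27.8]
-92 39 x [-9.5 -1.  -0. ] v [-16.8  28.3]
-86 50 x [-10.6  -1.2  -0. ] v [-17.   27.4]
-80 41 x [-8.3 -1.1  0.2] v [-18.7  27.4]
-74 36 x [-8.1 -0.9  1.6] v [-18.7  27.1]
-68 32 x [-9.7 -1.2  0.6] v [-18.6  28.5]
-62 68 x [-11.8  -4.8   3.4] v [-17.8  28.9]
-56 84 x [-3.4 -1.8 14.2] v [-20.   30.3]
-50 56 x [-2.3 -1.2 14.2] v [-18.8  27.6]
-44 49 x [-2.  -0.9  1.2] v [-16.4  27. ]
-38 26 x [-2.3 -1.4  1.3] v [-17.   26.7]
-32 27 x [-8.1 -6.1  2.6] v [-11.8  27.8]
-26 53 x [-8.5 -7.2  5.9] v [-12.1  24.2]
```

```bash
python3 -m jog '[[0.01,-0.05,0,0,0,-0.005,0.008],[0.012,-0.06,0,0,0,-0.005,0.008],[0.012,-0.06,0,0,0,-0.005,0.008],[0.012,-0.06,0,0,0,-0.005,0.008],[0.012,-0.06,0,0,0,0,0.008]]'
python3 -m jog '[[0.0125,-0.045,0,0,0,0,0.008],[0,-0.014,0,0,0,0,0.008],[0,0,-0.01,0,0,0,0.008],[0,0,0,0,0,0,0.008]]'
python3 - <<'E'
from h import *
st()
E
```

```text
time: 5.32
position: [526.1, -150.3, 375.5]
tcp_rot: [3.137, 0.152, 0.009]
ft_force: [0.4, -0.2, -0.9]
width: 14.3
time: 5.82
position: [538.0, -213.2, 363.8]
tcp_rot: [-3.137, -0.146, -0.005]
ft_force: [0.3, -0.5, -0.9]
width: 13.9
{'time': 5.825, 'position': [538.049, -213.154, 363.774], 'tcp_rot': [-3.137, -0.146, -0.005], 'ft_force': [0.263, -0.505, -0.888], 'moment': [0.01, 0.022, 0.031], 'width': 13.95, 'q': [-0.583, 0.383, 0.919, 0.003, 1.838, -0.675]}
```

```bash
python3 -m jog '[[0,0.015,0,0,0,0,0.008],[0,0,0,0,0,0,0.008],[0.002,0,-0.01,0,0,0,0.008],[0,0,0,0,0,0,0.008]]'
python3 - <<'E'
from inhand import *
s=arm.get_state();st()
c,W=cloud("side");t,T=cloud("top")
inhand(W,s)
th=np.radians(5.6);ex=np.array([np.cos(th),np.sin(th)]);ey=np.array([-ex[1],ex[0]])
for X in (W,T):
    X=X.reshape(-1,3);X=X[np.isfinite(X[:,0])];d=X[:,:2]-[611,-157];u=d@ex;v=d@ey
    for a,b in((-100,-50),(-10,40)):
        h=(u>-94)&(u<-76)&(X[:,2]>161)&(X[:,2]<167)&(v>a)&(v<b);print("hook v",v[h].mean() if h.any() else 0,h.sum())
    m=(abs(u+87)<12)&(X[:,2]>154)&(X[:,2]<166)&(abs(v)<145);print("rim",np.percentile(u[m],[10,50,90]),np.polyfit(v[m],u[m],1),m.sum())
cv2.imwrite("pics/v3.png",np.hstack([cv2.resize(c["frame"][40:240,260:430],(400,470)),cv2.resize(t["frame"][115:265,330:460],(400,470))]))
E
```

```text
time: 6.32
position: [540.0, -193.6, 354.4]
tcp_rot: [-3.137, -0.152, -0.008]
ft_force: [0.2, 0.9, -1.1]
width: 13.9
{'time': 6.325, 'position': [540.037, -193.565, 354.433], 'tcp_rot': [-3.137, -0.152, -0.008], 'ft_force': [0.214, 0.906, -1.087], 'moment': [-0.006, 0.028, 0.03], 'width': 13.937, 'q': [-0.552, 0.372, 0.961, 0.003, 1.805, -0.648]}
ex yaw 0.0971 tilt [-4.9e-03 -9.0e-04  1.0e+00] n 224 plane x=a*v+b*z+c [ 0.007  -0.0103 -1.5316] back at z-43 (origin) -1.09 at -158 0.1
-158 14 x [-1.3  0.1  0.7] v [-14.4  18.6]
-152 13 x [-1.9 -0.2  1.7] v [-14.5  17.4]
-146 17 x [-1.7 -0.1  2.1] v [-21.6  21.5]
-140 20 x [-1.6 -0.2  1.7] v [-23.2  23.3]
-134 18 x [-1.7 -0.1  1.5] v [-22.7  21.2]
-128 17 x [-1.3 -0.4  0.8] v [-22.1  23.4]
-122 20 x [-1.3 -0.7  1.1] v [-22.2  24.1]
-116 20 x [-1.8 -0.3  2.1] v [-23.1  24.2]
-110 23 x [-1.5 -0.4  1.9] v [-24.1  22.2]
-104 17 x [-1.6 -0.2  0.9] v [-21.3  22.3]
-98 17 x [-1.4 -0.1  1.2] v [-13.9  22.1]
-92 19 x [-8.2 -0.6  0.7] v [-15.8  23.7]
-86 20 x [-9.2 -0.4  1.7] v [-20.1  23. ]
-80 23 x [-9.4 -0.3  1.3] v [-22.5  22.1]
-74 20 x [-7.1 -0.5  1.4] v [-8.3 23.9]
-68 14 x [-8.6 -1.1  1.1] v [-7.7 22. ]
-62 36 x [-11.   -2.2   6. ] v [-17.4  23.9]
-56 45 x [-3.1  0.8 15.1] v [-15.2  25.4]
-50 20 x [-1.3 -0.3  8. ] v [-17.5  23.1]
-44 20 x [-1.9 -0.1  2. ] v [-16.2  21.3]
-38 17 x [-1.6 -0.5  2. ] v [-11.4  23.6]
-32 13 x [-7.1 -2.7  6. ] v [-2.7 21.1]
-26 22 x [-7.6 -4.2  7. ] v [-1.4 20. ]
hook v -63.89745212319794 7
hook v 15.252455133184489 28
rim [-87.89791358 -85.86745299 -81.39668117] [-2.39673630e-03 -8.51546131e+01] 217
hook v -60.560296176258 4
hook v 0 0
rim [-88.45249779 -85.88918438 -83.40842   ] [ 6.56956549e-04 -8.59018938e+01] 154
```

View pics/v3.png

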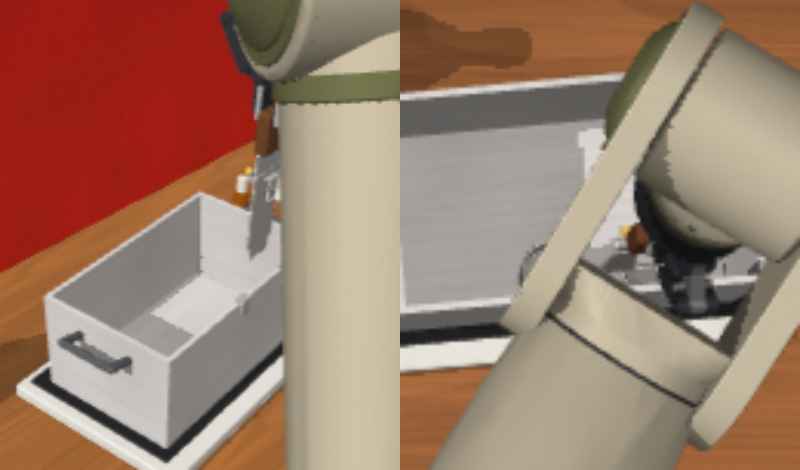

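```bash
python3 -m jog '[[0,0,-0.02,0,0.01,0,0.008],[0,0,-0.02,0,0,0,0.008],[0,0,-0.02,0,0,0,0.008],[0,0,0,0,0,0,0.008]]'
python3 -m jog '[[0,0,-0.012,0,0,0,0.008],[0,0,-0.012,0,0,0,0.008],[0,0,0,0,0,0,0.008]]'
python3 - <<'E'
from h import *
st()
E
```

```text
time: 6.92
position: [540.3, -194.9, 294.6]
tcp_rot: [3.137, 0.15, -0.004]
ft_force: [0.1, -0.0, -1.2]
width: 14.1
time: 7.3
position: [540.7, -195.4, 270.6]
tcp_rot: [3.135, 0.149, -0.0]
ft_force: [-0.6, -0.5, -1.3]
width: 14.4
{'time': 7.3, 'position': [540.667, -195.413, 270.638], 'tcp_rot': [3.135, 0.149, -0.0], 'ft_force': [-0.604, -0.475, -1.33], 'moment': [-0.02, 0.006, 0.042], 'width': 14.39, 'q': [-0.552, 0.401, 1.148, -0.002, 1.591, -0.647]}
```

```bash
python3 -m jog '[[0,0.0015,-0.012,0,0,0,0.008],[-0.004,0,0,0,0,0,0.008],[0,0,0,0,0,0,0.008]]'
for i in 1 ; do python3 -m jog '[[-0.0015,0,0,0,0,0,0.008],[0,0,0,0,0,0,0.008]]'; done
python3 -m jog '[[-0.001,0,0,0,0,0,0.008],[0,0,0,0,0,0,0.008]]'
python3 -m jog '[[-0.001,0,0,0,0,0,0.008],[0,0,0,0,0,0,0.008]]'
```

```text
time: 7.68
position: [536.5, -193.9, 258.4]
tcp_rot: [3.135, 0.149, 0.001]
ft_force: [1.1, -0.2, -0.6]
width: 14.6
time: 7.92
position: [535.0, -193.9, 258.9]
tcp_rot: [3.134, 0.149, 0.002]
ft_force: [-0.1, -0.4, -0.6]
width: 14.4
time: 8.18
position: [534.0, -194.0, 259.1]
tcp_rot: [3.134, 0.149, 0.003]
ft_force: [-0.8, -0.3, -1.7]
width: 14.8
time: 8.43
position: [533.2, -194.0, 259.1]
tcp_rot: [3.134, 0.149, 0.004]
ft_force: [1.4, -0.5, -0.6]
width: 14.2
```

```bash
python3 -m jog '[[-0.001,0,0,0,0,0,0.008],[0,0,0,0,0,0,0.008]]'
python3 -m jog '[[-0.001,0,0,0,0,0,0.008],[0,0,0,0,0,0,0.008]]'
```

```text
time: 8.68
position: [532.7, -194.0, 259.1]
tcp_rot: [3.134, 0.149, 0.006]
ft_force: [2.3, 0.2, -2.0]
width: 14.1
time: 8.93
position: [532.2, -194.0, 259.1]
tcp_rot: [3.134, 0.15, 0.009]
ft_force: [3.2, 0.6, -3.0]
width: 14.2
```

```bash
python3 -m jog '[[-0.001,0,0,0,0,0,0.008],[0,0,0,0,0,0,0.008]]'; python3 -c "from h import *;st()"
```

```text
time: 9.18
position: [531.6, -194.0, 259.2]
tcp_rot: [3.134, 0.15, 0.011]
ft_force: [4.8, 0.6, -2.4]
width: 14.3
{'time': 9.175, 'position': [531.631, -194.025, 259.163], 'tcp_rot': [3.134, 0.15, 0.011], 'ft_force': [4.759, 0.573, -2.399], 'moment': [0.036, -1.051, 0.025], 'width': 14.276, 'q': [-0.559, 0.387, 1.203, 0.0, 1.543, -0.655]}
```

```bash
python3 -m jog '[[0.0005,0,0,0,0.012,0,0.008],[0,0,0,0,0,0,0.008]]'; python3 -c "
from inhand import *
st();c,W=cloud('side');inhand(W,arm.get_state())" | head -2
```

```text
time: 9.43
position: [532.6, -194.0, 259.2]
tcp_rot: [3.134, 0.15, -0.008]
ft_force: [4.1, 0.4, -3.9]
width: 14.2
{'time': 9.425, 'position': [532.6, -194.005, 259.193], 'tcp_rot': [3.134, 0.15, -0.008], 'ft_force': [4.066, 0.43, -3.906], 'moment': [0.065, -1.179, 0.046], 'width': 14.207, 'q': [-0.555, 0.394, 1.192, -0.006, 1.557, -0.651]}
ex yaw 0.0957 tilt [0.0045 0.004  1.    ] n 217 plane x=a*v+b*z+c [0.038  0.0596 3.3677] back at z-43 (origin) 0.81 at -158 -6.04
```

```bash
python3 -m jog '[[-0.0005,0,0,0,-0.005,0,0.008],[0,0,-0.003,0,0,0,0.008],[0,0,0,0,0,0,0.008]]';python3 -m jog '[[0,0,-0.003,0,0,0,0.008],[0,0,0,0,0,0,0.008]]'; python3 -c "from h import *;st()"
```

```text
time: 9.85
position: [532.2, -194.0, 256.6]
tcp_rot: [3.133, 0.15, 0.002]
ft_force: [4.5, 0.4, -3.9]
width: 14.2
time: 10.1
position: [532.2, -194.1, 253.5]
tcp_rot: [3.133, 0.15, 0.003]
ft_force: [3.8, 0.5, -3.7]
width: 14.6
{'time': 10.1, 'position': [532.202, -194.086, 253.526], 'tcp_rot': [3.133, 0.15, 0.003], 'ft_force': [3.841, 0.514, -3.701], 'moment': [0.069, -1.26, 0.023], 'width': 14.575, 'q': [-0.557, 0.393, 1.209, -0.003, 1.535, -0.653]}
```

```bash
for i in 1; do python3 -m jog '[[0,0,-0.002,0,0,0,0.008],[0,0,0,0,0,0,0.008]]'; python3 -m jog '[[0,0,-0.002,0,0,0,0.008],[0,0,0,0,0,0,0.008]]'; python3 -m jog '[[0,0,-0.002,0,0,0,0.008],[0,0,0,0,0,0,0.008]]'; done; python3 -c "from h import *;st()"
```

```text
time: 10.35
position: [532.3, -194.1, 251.5]
tcp_rot: [3.133, 0.15, 0.003]
ft_force: [5.6, 0.6, -3.1]
width: 14.4
time: 10.6
position: [532.3, -194.1, 249.4]
tcp_rot: [3.133, 0.15, 0.003]
ft_force: [4.5, -0.4, -2.1]
width: 14.3
time: 10.85
position: [532.3, -194.2, 247.4]
tcp_rot: [3.133, 0.15, 0.004]
ft_force: [5.7, 0.3, -1.8]
width: 14.4
{'time': 10.85, 'position': [532.335, -194.166, 247.352], 'tcp_rot': [3.133, 0.15, 0.004], 'ft_force': [5.702, 0.289, -1.783], 'moment': [0.055, -1.156, -0.008], 'width': 14.382, 'q': [-0.557, 0.397, 1.221, -0.003, 1.518, -0.653]}
```

```bash
python3 -m jog '[[0,0,-0.0015,0,0,0,0.008],[0,0,0,0,0,0,0.008]]'; python3 -m jog '[[0,0,-0.0015,0,0,0,0.008],[0,0,0,0,0,0,0.008]]'; python3 -c "
from h import *
st();c,W=cloud('side');t,T=cloud('top')
cv2.imwrite('pics/v4.png',np.hstack([cv2.resize(c['frame'][90:190,330:430],(400,400),interpolation=2),cv2.resize(t['frame'][150:240,360:450],(400,400),interpolation=2)]))"
```

```text
time: 11.1
position: [532.4, -194.2, 245.8]
tcp_rot: [3.133, 0.15, 0.004]
ft_force: [4.4, 0.1, -0.4]
width: 14.2
time: 11.35
position: [532.4, -194.2, 244.2]
tcp_rot: [3.132, 0.15, 0.004]
ft_force: [5.0, 0.4, -0.7]
width: 14.3
{'time': 11.35, 'position': [532.394, -194.176, 244.224], 'tcp_rot': [3.132, 0.15, 0.004], 'ft_force': [4.981, 0.397, -0.702], 'moment': [0.054, -1.212, 0.001], 'width': 14.291, 'q': [-0.557, 0.399, 1.227, -0.003, 1.51, -0.653]}
```

View pics/v4.png

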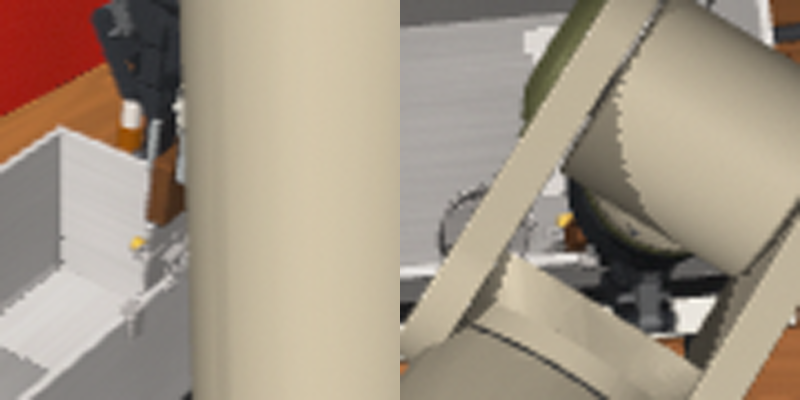

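The left half shows the plate inside the wall, with the clip wires over the rim at (180,255) and the left hook at (130,310) undisturbed. Continuing down gently.

```bash
python3 -m jog '[[0,0,-0.0015,0,0,0,0.008],[0,0,0,0,0,0,0.008]]'; python3 -m jog '[[0,0,-0.0015,0,0,0,0.008],[0,0,0,0,0,0,0.008]]';  python3 -c "from h import *;st()"
```

```text
time: 11.7
position: [532.4, -194.2, 242.7]
tcp_rot: [3.132, 0.15, 0.004]
ft_force: [4.3, -0.1, -0.7]
width: 14.3
time: 11.95
position: [532.5, -194.2, 241.3]
tcp_rot: [3.132, 0.15, 0.005]
ft_force: [4.6, 0.2, -0.9]
width: 14.3
{'time': 11.95, 'position': [532.452, -194.216, 241.295], 'tcp_rot': [3.132, 0.15, 0.005], 'ft_force': [4.627, 0.16, -0.92], 'moment': [0.064, -1.213, -0.001], 'width': 14.284, 'q': [-0.557, 0.401, 1.233, -0.003, 1.502, -0.653]}
```

```bash
python3 -m jog '[[0,0,-0.002,0,0,0,0.008],[0,0,0,0,0,0,0.008]]'; python3 -m jog '[[0,0,-0.002,0,0,0,0.008],[0,0,0,0,0,0,0.008]]';  python3 -m jog '[[0,0,-0.002,0,0,0,0.008],[0,0,0,0,0,0,0.008]]'
```

```text
time: 12.2
position: [532.5, -194.2, 239.3]
tcp_rot: [3.132, 0.15, 0.005]
ft_force: [4.9, 0.6, -0.9]
width: 14.3
time: 12.45
position: [532.5, -194.3, 237.3]
tcp_rot: [3.132, 0.15, 0.005]
ft_force: [3.6, -0.4, -0.4]
width: 14.1
time: 12.7
position: [532.5, -194.3, 235.4]
tcp_rot: [3.132, 0.15, 0.006]
ft_force: [4.3, -0.2, -2.0]
width: 14.5
```

```bash
python3 -m jog '[[0,0,-0.002,0,0,0,0.008],[0,0,0,0,0,0,0.008]]'; python3 -m jog '[[0,0,-0.002,0,0,0,0.008],[0,0,0,0,0,0,0.008]]'; python3 -c "from h import *;st()"
```

```text
time: 12.95
position: [532.6, -194.4, 233.3]
tcp_rot: [3.131, 0.15, 0.006]
ft_force: [5.4, 1.0, -0.2]
width: 14.5
time: 13.2
position: [532.6, -194.4, 231.3]
tcp_rot: [3.131, 0.15, 0.006]
ft_force: [5.4, -0.2, 0.3]
width: 14.3
{'time': 13.2, 'position': [532.62, -194.381, 231.25], 'tcp_rot': [3.131, 0.15, 0.006], 'ft_force': [5.405, -0.192, 0.263], 'moment': [0.01, -1.179, 0.025], 'width': 14.26, 'q': [-0.557, 0.407, 1.252, -0.003, 1.475, -0.653]}
```

```bash
python3 -m jog '[[0,0,-0.002,0.005,0,0,0.008],[0,0,0,0,0,0,0.008]]'; python3 -m jog '[[0,0,-0.002,0,0,0,0.008],[0,0,0,0,0,0,0.008]]'; python3 -m jog '[[0,0,-0.0015,0,0,0,0.008],[0,0,0,0,0,0,0.008]]'
```

```text
time: 13.45
position: [532.7, -194.5, 229.2]
tcp_rot: [3.136, 0.15, 0.007]
ft_force: [4.8, 0.8, 0.7]
width: 14.5
time: 13.7
position: [532.7, -194.5, 227.1]
tcp_rot: [3.136, 0.15, 0.007]
ft_force: [5.8, 0.2, 0.6]
width: 14.2
time: 13.95
position: [532.7, -194.5, 225.5]
tcp_rot: [3.136, 0.15, 0.007]
ft_force: [5.4, 0.2, 0.2]
width: 14.5
```

```bash
python3 -m jog '[[0,0,-0.0015,0,0,0,0.008],[0,0,0,0,0,0,0.008]]'; python3 -c "
from h import *
st();c,W=cloud('side')
cv2.imwrite('pics/v5.png',cv2.resize(c['frame'][110:190,340:420],(560,560),interpolation=2))"
```

```text
time: 14.2
position: [532.8, -194.5, 224.0]
tcp_rot: [3.136, 0.15, 0.007]
ft_force: [5.2, -0.1, 0.8]
width: 14.1
{'time': 14.2, 'position': [532.773, -194.52, 223.956], 'tcp_rot': [3.136, 0.15, 0.007], 'ft_force': [5.23, -0.063, 0.843], 'moment': [-0.002, -1.209, 0.026], 'width': 14.065, 'q': [-0.559, 0.413, 1.264, 0.001, 1.46, -0.655]}
```

View pics/v5.png

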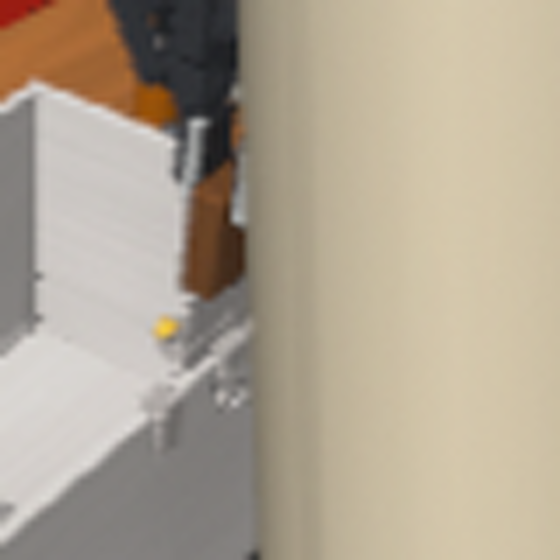

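The wires hang outside the wall at (230,390), with the bridge just above the rim. Continuing in 1 mm steps.

```bash
python3 -m jog '[[0,0,-0.001,0,0,0,0.008],[0,0,0,0,0,0,0.008]]'; python3 -m jog '[[0,0,-0.001,0,0,0,0.008],[0,0,0,0,0,0,0.008]]'
```

```text
time: 14.5
position: [532.8, -194.5, 223.0]
tcp_rot: [3.136, 0.15, 0.007]
ft_force: [5.2, -0.1, 2.6]
width: 14.0
time: 14.75
position: [532.8, -194.5, 222.0]
tcp_rot: [3.136, 0.15, 0.008]
ft_force: [5.2, -0.9, 2.0]
width: 14.5
```

```bash
python3 -m jog '[[0,0,-0.001,0,0,0,0.008],[0,0,0,0,0,0,0.008]]'; python3 -m jog '[[0,0,-0.001,0,0,0,0.008],[0,0,0,0,0,0,0.008]]'
```

```text
time: 15.0
position: [532.9, -194.5, 221.3]
tcp_rot: [3.136, 0.15, 0.008]
ft_force: [5.1, -0.2, 4.1]
width: 14.6
time: 15.25
position: [532.9, -194.5, 221.2]
tcp_rot: [3.135, 0.15, 0.01]
ft_force: [5.1, 0.0, 1.0]
width: 14.2
```

```bash
python3 -m jog '[[0,0,-0.0015,0,0,0,0.008]]'; python3 -m jog '[[0,0,-0.002,0,0,0,0.008]]';python3 -m jog '[[0,0,-0.0025,0,0,0,0.008]]'; python3 -c "from h import *;st()"
```

```text
time: 15.38
position: [533.1, -194.6, 221.1]
tcp_rot: [3.134, 0.15, 0.012]
ft_force: [1.5, 1.9, 19.3]
width: 14.6
time: 15.5
position: [533.3, -194.7, 221.1]
tcp_rot: [3.132, 0.151, 0.015]
ft_force: [0.1, 3.5, 20.4]
width: 14.6
time: 15.62
position: [533.3, -194.7, 221.1]
tcp_rot: [3.13, 0.151, 0.019]
ft_force: [-1.3, 3.9, 23.3]
width: 14.5
{'time': 15.625, 'position': [533.318, -194.707, 221.095], 'tcp_rot': [3.13, 0.151, 0.019], 'ft_force': [-1.29, 3.929, 23.321], 'moment': [0.763, 0.3, -0.008], 'width': 14.455, 'q': [-0.559, 0.412, 1.274, 0.001, 1.441, -0.655]}
```

Hard stop at z = 221.1 mm with about 20 N, which matches the bridge height seen in hand. Relaxing the press, straightening, then releasing.

```bash
python3 -m jog '[[0,0,0,0.006,0.008,0,0.008],[0,0,0,0,0,0,0.008]]'; python3 -m jog '[[0,0,-0.0008,0,0,0,0.008],[0,0,0,0,0,0,0.008]]'; python3 -c "
from inhand import *
st();inhand(cloud('side')[1],arm.get_state())" | head -2
```

```text
time: 15.88
position: [533.0, -194.5, 221.3]
tcp_rot: [3.137, 0.151, 0.006]
ft_force: [4.5, -0.6, 3.3]
width: 14.5
time: 16.12
position: [533.1, -194.6, 221.2]
tcp_rot: [3.136, 0.151, 0.007]
ft_force: [3.5, 1.1, 2.7]
width: 14.4
{'time': 16.125, 'position': [533.114, -194.607, 221.222], 'tcp_rot': [3.136, 0.151, 0.007], 'ft_force': [3.522, 1.098, 2.713], 'moment': [0.173, -0.821, -0.041], 'width': 14.365, 'q': [-0.559, 0.416, 1.268, 0.001, 1.453, -0.655]}
ex yaw 0.0962 tilt [-0.0047  0.0016  1.    ] n 158 plane x=a*v+b*z+c [ 4.4000e-03  9.3000e-03 -5.0424e+00] back at z-43 (origin) -5.44 at -158 -6.52
```

```bash
python3 -m jog '[[0,0,0,0,0,0,0.02],[0,0,0,0,0,0,0.03],[0,0,0,0,0,0,0.04],[0,0,0,0,0,0,0.04]]'; python3 -m jog '[[0,0,0.01,0,0,0,0.04],[0,0,0.02,0,0,0,0.04],[0,0,0.04,0,0,0,0.04],[0,0,0.05,0,0,0,0.04],[0,0,0.05,0,0,0,0.04]]'
python3 -m jog '[[-0.02,-0.05,0.0,0,0,0,0.04],[-0.04,-0.05,0,0,0,0,0.04],[-0.05,-0.04,0,0,0,0,0.04],[-0.05,-0.04,0,0,0,0,0.04],[-0.05,-0.04,0,0,0,0,0.04]]'
python3 -c "
from h import *
st();c,W=cloud('side');t,T=cloud('top')
np.save('sf.npy',W);np.save('tf.npy',T)
cv2.imwrite('pics/v6.png',np.hstack([cv2.resize(c['frame'][100:230,285:415],(400,400),interpolation=2),cv2.resize(t['frame'][130:240,345:455],(400,400),interpolation=2)]))"
```

```text
time: 16.68
position: [530.5, -194.2, 218.4]
tcp_rot: [-3.136, -0.15, 0.007]
ft_force: [-0.3, 0.0, -0.9]
width: 40.2
time: 17.3
position: [528.7, -193.4, 392.6]
tcp_rot: [-3.133, -0.15, 0.016]
ft_force: [1.4, -1.3, -0.2]
width: 39.9
time: 17.92
position: [321.8, -410.2, 400.3]
tcp_rot: [3.134, 0.162, -0.002]
ft_force: [0.5, -0.4, 0.4]
width: 39.8
{'time': 17.925, 'position': [321.773, -410.215, 400.338], 'tcp_rot': [3.134, 0.162, -0.002], 'ft_force': [0.455, -0.374, 0.402], 'moment': [-0.021, 0.008, -0.02], 'width': 39.815, 'q': [-1.132, 0.267, 0.988, -0.003, 1.883, -1.236]}
```

View pics/v6.png

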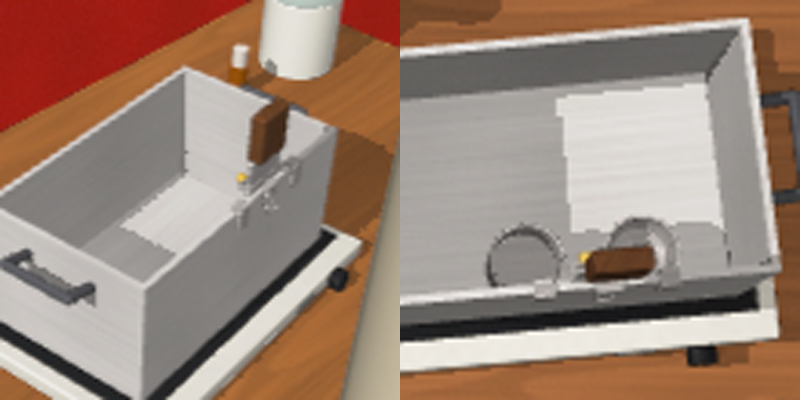

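The thermometer stands clipped between the two hooks: in the side view, grip (268,130), hooks (238,210) and (293,172). One numeric check before handing in.

```bash
python3 - <<'E'
from h import *
th=np.radians(5.6);ex=np.array([np.cos(th),np.sin(th)]);ey=np.array([-ex[1],ex[0]])
for n in("sf","tf"):
    X=np.load(n+".npy").reshape(-1,3);X=X[np.isfinite(X[:,0])];d=X[:,:2]-[611,-157];u=d@ex;v=d@ey;z=X[:,2]
    m=(u>-100)&(u<-60)&(v>-70)&(v<15)&(z>182)&(z<260);G=np.c_[u,v,z][m]
    print(n,"grip top z",np.percentile(z[m],98).round(1),"v",np.percentile(v[m],[2,98]).round(1))
    for lo in range(185,240,10):
        g=G[(G[:,2]>=lo)&(G[:,2]<lo+10)]
        if len(g)>3: print(lo,np.percentile(g[:,0],[5,50,95]).round(1),np.percentile(g[:,1],[3,97]).round(1))
    k=(u<-88)&(u>-106)&(z>130)&(z<170)&(abs(v+30)<70)
    for a,b in((-90,-58),(-45,-15),(-4,30)):
        q=k&(v>a)&(v<b)&(u<-91.5);print("outside",a,q.sum(),v[q].mean().round(1) if q.any() else 0,(z[q].min().round(),z[q].max().round()) if q.any() else 0)
E
```

```text
sf grip top z 238.1 v [-48.3  -8.6]
185 [-87.  -81.4 -75.5] [-41.7  -6.1]
195 [-88.2 -87.  -73.6] [-46.9  -9.8]
205 [-88.  -86.9 -75.7] [-46.1  -9.5]
215 [-88.3 -86.5 -74.9] [-45.2  -9.1]
225 [-88.4 -86.5 -72.8] [-47.4 -10.1]
235 [-87.7 -81.3 -74.3] [-48.4 -10.3]
outside -90 3 -67.5 (np.float64(145.0), np.float64(164.0))
outside -45 7 -30.6 (np.float64(136.0), np.float64(140.0))
outside -4 3 15.0 (np.float64(143.0), np.float64(160.0))
tf grip top z 239.3 v [-49.6 -11.3]
185 [-89.1 -83.2 -80.3] [-21.9  -9. ]
195 [-89.5 -89.1 -79. ] [-47.7 -12.1]
205 [-89.5 -89.2 -87.1] [-47.1 -12.7]
215 [-89.6 -89.  -79.1] [-42.  -12.1]
225 [-89.1 -82.3 -74.6] [-49.7 -13. ]
235 [-88.1 -81.7 -74.7] [-49.1 -13.7]
outside -90 12 -73.9 (np.float64(140.0), np.float64(164.0))
outside -45 10 -29.4 (np.float64(133.0), np.float64(166.0))
outside -4 9 10.8 (np.float64(144.0), np.float64(161.0))
```

```bash
python3 -c "from workcell import arm;print(arm.close_job())"
```

```text
the job is handed in; nothing more can be done
None
```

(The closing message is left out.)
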